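# Clamp a fog lamp with a loose crank

### The job

Clamp the fog lamp in the bench fixture: take the loose crank with the two-pronged foot, set it upright and fully down in the fixture's round well so that its prongs straddle the drive bar, and only then turn it clockwise (seen from above) until the drive stops and the jaw is against the lamp. Leave the crank standing in the well, and leave the other crank, the one with the solid square foot, where it stands.

Things in the scene. Friction and masses are not known exactly. Their poses are not given: they have to be found in the camera images.
- crank: Steel crank, 146 mm high, upright on two prongs. Origin: on its axis at the prong tips; z up, x along the arm. Prongs 24 high, 10 (x) by 24 (y), gap 30 between them in x; disc 58 across, z 24-36; shaft 18; arm 16 wide, z 84-96, along +x only; black upright handle 20 across at x = 95. Grip the square boss on the axis, 24 x 24, z 96-146, across its y sides. 0.35-0.6 kg; half a turn fits alike.
- crank_solid: The other crank, to be left alone: same build and axes, but on a solid square foot 56 x 56 x 24 mm without prongs, which does not fit over the drive bar, and with a longer arm (handle 120 mm from the axis). Also 146 mm high, it may stand in the way of carrying: lift over or go round. Stands loose; origin at the centre of the underside.
- drive_eye (a point): Centre of the well's floor, on the drive's axis, 16 mm over the table. Well: steel collar on a grey plate, 82 mm inside, 98 outside, rim 50 over this point. Drive bar on the floor: 54 long (y), 10 thick (x), 18 high; turns with the drive. Seat the crank with its x along this x, either way round (within 20 deg and 7 mm), tips at this level. Lamp and jaw on the plate stay 60 mm or less above.
- drive (a joint): Turn of the drive bar (rad), growing clockwise seen from above; starts at 0 to 0.15 with the jaw open, stop at 0.87 with the jaw against the lamp (38 mm of jaw travel in all). A seated crank turns loosely up to about 35 degrees before its prongs carry the bar along. Needs about 0.15 N m; stays where it is left.

How it is judged (in metres and radians):
On the way, in this order (a step that is already met when the one before it is completed fails the run):
1. the two-pronged crank stands upright and fully down in the well, prongs astride the bar, before the drive has been turned (drive still under 0.45 rad) (horizontal distance between crank and drive_eye below 0.015 m and z of crank in the frame of drive_eye below 0.008 m and angle between crank's own z axis and vertical below 0.17 rad and value of joint drive below 0.45 rad), for 0.2 s.
2. the drive is turned clockwise to its stop (over 0.75 rad) with the crank seated (value of joint drive above 0.75 rad and horizontal distance between crank and drive_eye below 0.015 m and z of crank in the frame of drive_eye below 0.01 m), for 0.2 s.
At the end, for the whole second after the job is handed in: The drive is at its stop (over 0.75 of 0.87 rad); the two-pronged crank stands released and at rest in the well, its axis within 15 mm of the drive's, its prongs within 10 mm of the well's floor, upright within 10 degrees; the solid-footed crank is within 30 mm of where it stood (all of step 2 and angle between crank's own z axis and vertical below 0.17 rad and linear speed of crank below 0.03 m/s and distance of crank_solid from where it was at the start of the episode below 0.03 m); the robot touches nothing.
It fails at once if the solid-footed crank is moved by more than 30 mm (distance of crank_solid from where it was at the start of the episode above 0.03 m).
It also fails if it takes over 51 s, if anything falls off the work surface, if the arm or the gripper's body presses on something with over 40 N, if the wrist force passes 120 N, or if a joint passes its speed limit or range.

### The arm

A 7-joint arm with a two-finger parallel gripper is mounted at the origin on the work surface. World frame = base frame: x ahead of the robot, y to its left, z up, the work surface at z = 0. Lengths are in mm, angles in rad, forces in N, time in s.
With the tool pointing down it reaches from about 425 to 1025 mm from the base axis. Payload 3.6 kg.
Tool frame: the origin (TCP) lies on the centre line of the jaws, within the pads' length; the fingertips stand env.tcp_to_tips ahead of it and the grasp point (between the pads) lies 8 mm behind it (env.tcp_to_tips is the distance from the TCP to the fingertips, in mm); z points along the fingers, y is the direction in which the jaws open and shut (so a half turn about z gives the same grasp; the last joint's range is limited). The gripper opens to 85 mm and grips with 20 to 120 N. Pads are 22 mm wide; open, the fingers measure 114 mm over their backs; the gripper's body (76 mm by 85 mm) begins 54 mm behind the grasp point. The pads swing forward as they close: fully open they stand 13 mm farther back than shut.
Start: joints at [1.202, 0.591, 0.048, 1.609, -0.033, 0.943, -0.034], TCP at [196.734, -697.8, 242.302] pointing down, gripper open.
Joint ranges: [-2.69, 2.69], [-0.47, 2.24], [-1.27, 1.36], [0.19, 2.51], [-1.53, 4.68], [0.08, 2.07], [-3.09, 3.09]. Speed limits (rad/s): [2.57, 2.57, 3.14, 3.14, 3.14, 3.14, 3.14].

### API

Orientations are given as [roll, pitch, yaw] about the fixed x, y, z axes, in that order (R = Rz(yaw) Ry(pitch) Rx(roll)).
In Python, from workcell import status, cams, job, spotter, env gives the robot as it stands.
- The arm moves only by the tool move_arm, never from a script. Its argument "targets" is a list of rows, each an object of numbers: "x", "y", "z": the shift along the tool's x, y, z in cm; "wx", "wy", "wz": the turn, a rotation vector about the tool's x, y, z in rad. A call has 1 to 20 rows; each row is the pose to reach, as a shift and turn from the pose commanded when the call began, along the tool's axes at that moment; what a row does not reach only later rows make up. A row lasts 1/8 s, in which the tool goes at most 62.5 mm and 10.7 degrees, less where a joint would pass 70% of its speed; a pose out of reach is approached as far as the arm can. A call with a gripper value outside its range is refused whole. "claw" is the finger opening in cm, from 0 to 8.54, set as the call begins (left out, the last holds). The fingers move at their own pace and stop on an object; "squeeze" is the grip in N (left out, the last holds). Time passes only in rows, so rows that repeat a pose let the fingers close. It gives the time, the measured TCP pose, the force and the opening at its end, in the units of the state.
- status.state(): the state, without advancing time (a new reading comes with each control period).
- cams.read_camera(name): name is "scene" or "top" or "wrist"; returns the picture (420x560x3 uint8, red, green, blue); there is no depth.
- cams.get_calibration(name): a dict with "fovy" (degrees; the focal length in pixels is half the picture's height over the tangent of half this angle, whatever the lens; pixels are square), "cx", "cy" (the principal point, pixels), "extrinsics" (4x4, takes a point from camera to world coordinates). Camera axes: x right, y down, z forward; pixel columns grow to the right and rows downward; lengths in mm; the calibration is good to about 2 mm. A picture is of the moment at which its call begins: read the wrist's pose just before it. get_calibration takes no time and is no camera call; for the wrist camera it gives the pose at the moment of the call.
- job.job_done(): hands the job in, once; it reports no verdict.
Trained networks look in the newest picture that a camera, given by its name, has taken for a name from the list of things; names that differ only in an ending like _2 or _b are one class to them, and where a whole thing is asked for, a point or a joint stands for the part that bears it (a point fixed in the world has none). Each returns a list of dicts, best first, with "score" (0 to 1); they miss things now and then, are a little off and sometimes report something else, mostly with a low value. They report only what shows in the picture. A call takes as long as a camera call.
- spotter.silhouettes(camera, label): "region" (420x560 bool, what is visible of it) and "position" ([column, row] in pixels, amid what is visible of it).
The state is a dict: "clock": time; "joint_positions": joint angles; "joint_vel": joint speeds; "joint_efforts": joint torques, N m; "tcp_pos": TCP position; "orientation": TCP orientation; "ft_force": force on the tool from outside, world axes, zero at the start; "moment": the same for the moment, N m; "finger_gap": opening from 0.0 (shut) to 1.0 (fully open).
Only numpy, scipy, OpenCV 4.12 (cv2) and the standard library are available. Lean on these libraries where they do the work, as an engineer would, in place of code of your own. Each camera call takes 0.05 s, during which the arm holds its last target.

## Working session

There is one attempt and no reset: what is moved stays moved. The work goes in short steps, Python scripts to look and compute and a tool call to move; the robot and the scene stay as the last step left them, time stands still between calls to the robot, and variables do not carry over. Pictures are saved under pics/ and viewed, and the job is handed in when it is done.

Besides the shell and the picture viewer there is one more tool, called after ">>>" by a JSON object that holds its "fn" and its "kwargs". move_arm: Moves the arm, as the interface text tells. Its arguments: {"type":"object","properties":{"targets":{"type":"array","items":{"type":"object","properties":{"x":{"type":"number"},"y":{"type":"number"},"z":{"type":"number"},"wx":{"type":"number"},"wy":{"type":"number"},"wz":{"type":"number"}}}},"claw":{"type":"number"},"squeeze":{"type":"number"}},"required":["targets"]}

```bash
ls; mkdir -p pics
python3 - <<'E'
from workcell import status,cams,env
import cv2
print(status.state()); print(env.tcp_to_tips)
for n in ["scene","top"]:
    im=cams.read_camera(n); cv2.imwrite(f"pics/{n}0.png",im[:,:,::-1])
    print(n,cams.get_calibration(n))
E
```

```text
pics
{'clock': 0.0, 'joint_positions': array([ 1.2025154 ,  0.59206695,  0.04825231,  1.60985419, -0.03333167,
        0.94268072, -0.03367707]), 'joint_vel': array([ 0.00134146, -0.0004132 ,  0.00039947,  0.00235522,  0.000452  ,
       -0.00152627, -0.00141742]), 'joint_efforts': array([-6.13995417e-04, -5.48705471e+01,  1.54626075e+00, -1.98129272e+01,
        9.34459094e-03,  8.95476085e-03, -2.64833386e-05]), 'tcp_pos': array([ 196.54177911, -697.00793818,  241.16534807]), 'orientation': array([-3.13938827e+00,  7.07180170e-05,  2.74904453e-01]), 'ft_force': array([ 0.01690928, -0.49389404,  0.27483923]), 'moment': array([ 0.0325303 , -0.02288386, -0.02734057]), 'finger_gap': 1.0035140090723829}
11.0
scene {'fovy': 47.37501576857261, 'cx': 282.97257077169485, 'cy': 220.96991668373036, 'extrinsics': array([[-6.36809503e-01,  4.21501385e-01, -6.45608425e-01,
         1.07235282e+03],
       [ 7.71005768e-01,  3.53417556e-01, -5.29760452e-01,
         3.53134835e+02],
       [ 4.87458685e-03, -8.35124310e-01, -5.50039658e-01,
         5.04627940e+02],
       [ 0.00000000e+00,  0.00000000e+00,  0.00000000e+00,
         1.00000000e+00]])}
top {'fovy': 46.03143781323925, 'cx': 276.9099127801433, 'cy': 205.77486457986657, 'extrinsics': array([[ 1.25582959e-02, -9.99145385e-01,  3.93800665e-02,
         4.49925244e+02],
       [-9.99915818e-01, -1.24199695e-02,  3.75528842e-03,
        -8.94596820e+01],
       [-3.26297986e-03, -3.94239114e-02, -9.99217248e-01,
         1.00226861e+03],
       [ 0.00000000e+00,  0.00000000e+00,  0.00000000e+00,
         1.00000000e+00]])}
```

View pics/scene0.png

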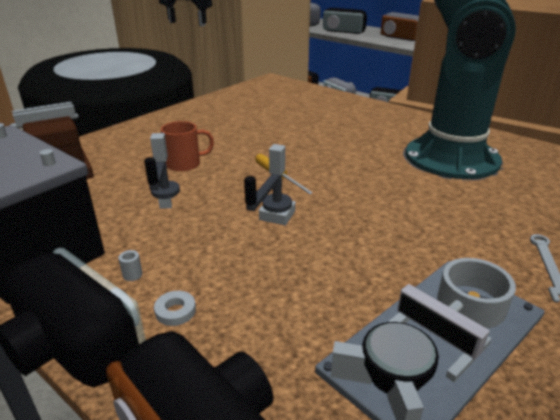

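View pics/top0.png

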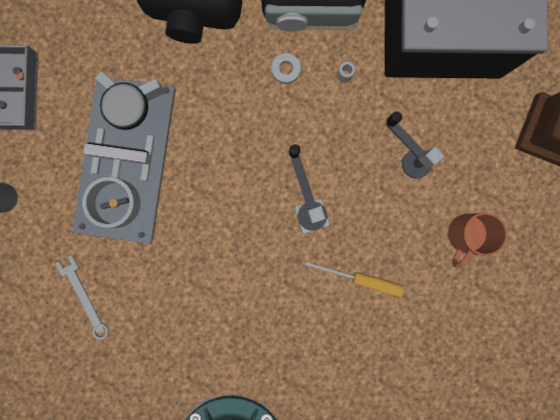

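Run:
```python
from workcell import status,cams,env,spotter
import cv2,numpy as np
for n in ["scene","top"]:
  im=cams.read_camera(n).copy()
  for l in ["crank","crank_solid","drive_eye","drive"]:
    try:
      for k,d in enumerate(spotter.silhouettes(n,l)[:3]):
        r=d["region"]; ys,xs=np.nonzero(r)
        print(n,l,d["score"],d["position"],r.sum(),xs.min(),xs.max(),ys.min(),ys.max())
        np.save(f"m_{n}_{l}_{k}.npy",r)
    except Exception as e: print(n,l,e)
  cv2.imwrite(f"pics/{n}1.png",im[:,:,::-1])
```

```text
scene crank 0.81 [162.6, 172.8] 1436 144 178 133 207
scene crank_solid 0.75 [271.1, 193.6] 2327 243 294 144 224
scene drive_eye 0.59 [474.5, 294.0] 49 468 480 291 296
top crank 0.68 [412.0, 156.5] 1476 385 443 111 177
top crank_solid 0.62 [304.6, 208.3] 1409 289 328 144 232
top drive_eye 0.72 [112.6, 201.0] 174 100 127 198 207
top drive 0.62 [116.6, 201.0] 199 100 128 197 207
top drive 0.19 [302.8, 206.9] 1354 289 327 144 232
```

The scene camera shows the two-pronged crank at about (162,173), the solid one at (271,194) and the well at (475,294). The top camera shows them at (412,157), (312,213) and (108,203). Next I'll fit models to these silhouettes.

```bash
cat > h.py <<'E'
import numpy as np,cv2
from workcell import cams
def proj(cal,P):
    E=np.array(cal["extrinsics"]);P=np.atleast_2d(P)
    c=(P-E[:3,3])@E[:3,:3]; f=210/np.tan(np.radians(cal["fovy"])/2)
    return np.c_[cal["cx"]+f*c[:,0]/c[:,2],cal["cy"]+f*c[:,1]/c[:,2]]
def back(cal,uv,z):
    E=np.array(cal["extrinsics"]); f=210/np.tan(np.radians(cal["fovy"])/2)
    d=E[:3,:3]@np.array([(uv[0]-cal["cx"])/f,(uv[1]-cal["cy"])/f,1]); s=(z-E[2,3])/d[2]
    return E[:3,3]+s*d
def box(x0,x1,y0,y1,z0,z1): return np.array([[x,y,z] for x in(x0,x1) for y in(y0,y1) for z in(z0,z1)],float)
def cyl(x,r,z0,z1): 
    a=np.linspace(0,2*np.pi,24,endpoint=False); return np.array([[x+r*np.cos(t),r*np.sin(t),z] for t in a for z in(z0,z1)])
def crank(solid,hz0=None,hz1=None):
    L=120 if solid else 95
    p=[box(-28,28,-28,28,0,24)] if solid else [box(15,25,-12,12,0,24),box(-25,-15,-12,12,0,24)]
    return p+[cyl(0,29,24,36),cyl(0,9,24,96),box(0,L,-8,8,84,96),box(-12,12,-12,12,96,146),cyl(L,10,84 if hz0 is None else hz0,146 if hz1 is None else hz1)]
def T(parts,x,y,z,yaw):
    c,s=np.cos(yaw),np.sin(yaw);R=np.array([[c,-s,0],[s,c,0],[0,0,1]])
    return [p@R.T+[x,y,z] for p in parts]
def render(cal,parts):
    m=np.zeros((420,560),np.uint8)
    for p in parts:
        q=proj(cal,p); h=cv2.convexHull(np.round(q*16).astype(np.int32)); cv2.fillConvexPoly(m,h,1,cv2.LINE_8,4)
    return m.astype(bool)
E
cat > fit.py <<'E'
from h import *
from scipy.optimize import minimize
C={n:cams.get_calibration(n) for n in("scene","top")}
for lab,sol,uv in(("crank",0,(417,163)),("crank_solid",1,(313,213))):
    M={n:np.load(f"m_{n}_{lab}_0.npy") for n in C}
    p0=back(C["top"],uv,30)
    def cost(v,pr=False):
        ps=T(crank(sol),v[0],v[1],0,v[2]); r=[]
        for n in C:
            m=render(C[n],ps); r.append((m&M[n]).sum()/(m|M[n]).sum())
        if pr: print(r)
        return -sum(r)
    best=min((minimize(cost,[p0[0],p0[1],a],method="Nelder-Mead",options=dict(initial_simplex=[[p0[0],p0[1],a],[p0[0]+15,p0[1],a],[p0[0],p0[1]+15,a],[p0[0],p0[1],a+.4]])) for a in np.arange(-3,3.2,.6)),key=lambda r:r.fun)
    print(lab,best.x,best.fun);cost(best.x,True)
    for n in C:
        im=cv2.imread(f"pics/{n}1.png"); m=render(C[n],T(crank(sol),*best.x[:2],0,best.x[2])).astype(np.uint8)
        cs,_=cv2.findContours(m,cv2.RETR_EXTERNAL,cv2.CHAIN_APPROX_NONE); ys,xs=np.nonzero(m)
        cv2.drawContours(im,cs,-1,(0,255,0),1); cv2.imwrite(f"/tmp/{lab}_{n}.png",cv2.resize(im[ys.min()-15:ys.min()+105,xs.min()-20:xs.min()+110],(390,360)[:2] and (390,360),interpolation=0))
import glob
a=[cv2.imread(f"/tmp/{l}_{n}.png") for l in("crank","crank_solid") for n in C]
cv2.imwrite("pics/fit.png",cv2.resize(np.vstack([np.hstack(a[:2]),np.hstack(a[2:])]),(650,600)))
im=cv2.imread("pics/top1.png")[150:260,50:190]; cv2.imwrite("pics/well.png",cv2.resize(im,(700,550),interpolation=2))
E
python3 fit.py
```

```text
crank [ 577.40103935 -360.7572684     0.79598619] -1.8135454495921843
[np.float64(0.8945068664169787), np.float64(0.9190385831752056)]
crank_solid [ 4.71411656e+02 -1.54134912e+02  3.25553000e-01] -1.8382136195616061
[np.float64(0.9041257367387033), np.float64(0.9340878828229028)]
```

View pics/fit.png

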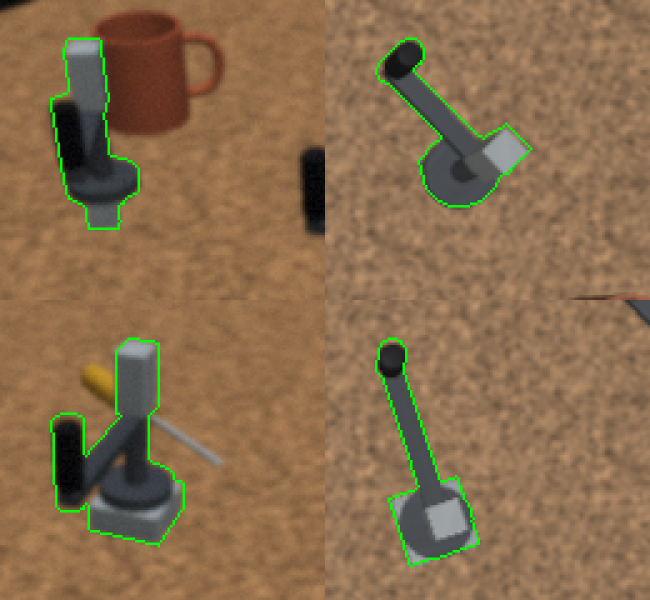

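View pics/well.png

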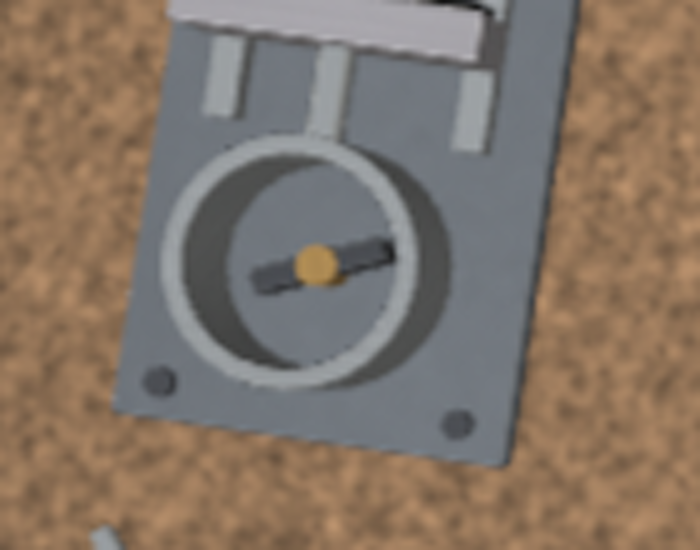

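The green fit outlines lie on the edges of both cranks. In the well crop, the rim centre is at about (108.0,202.3) in the top picture, with the bar running from lower left to upper right through (113.4,203).

Run:
```python
from h import *
from scipy.optimize import least_squares
C={n:cams.get_calibration(n) for n in("scene","top")}
im=cv2.imread("pics/top1.png")
c=back(C["top"],(108.0,202.3),66); print("rim c",c, "R",[np.linalg.norm(back(C["top"],p,66)-c) for p in((82.4,202.3),(133.6,202.3),(108,176.6),(108,228))])
a=back(C["top"],(100.7,206.5),34);b=back(C["top"],(128.4,199.8),34)
print("bar",a,b,np.linalg.norm(a-b)," hub34",back(C["top"],(113.4,203),36),"yaw",np.arctan2(*( -(b-a)[[0]],(b-a)[[1]]))) 
a=back(C["top"],(50+117/5,150+408/5),16);b=back(C["top"],(50+508/5,150+465/5),16);print("plate",a,b,np.arctan2((b-a)[1],(b-a)[0])+np.pi/2)
for n in C:
  im=cv2.imread(f"pics/{n}1.png")
  for r,z in((49,66),(41,66),(41,16)):
    p=proj(C[n],cyl(0,r,z,z)+[c[0],c[1],0])[::2]; cv2.polylines(im,[np.round(p*16).astype(np.int32)],True,(0,255,0),1,cv2.LINE_AA,4)
  x,y=(430,245) if n=="scene" else(50,150)
  cv2.imwrite(f"pics/w_{n}.png",cv2.resize(im[y:y+110,x:x+120],(480,440),interpolation=2))
a,b=[cv2.imread(f"pics/w_{n}.png") for n in C]; cv2.imwrite("pics/w.png",cv2.resize(np.hstack([a,b]),(800,367)))
```

```text
rim c [489.43958276 234.71991115  66.        ] R [np.float64(48.65310977952676), np.float64(48.63663457740032), np.float64(48.93667778522565), np.float64(48.73605719112403)]
bar [482.36357024 259.92518713  34.        ] [496.19913148 205.83946171  34.        ] 55.8273091726223  hub34 [489.46487889 234.48353044  36.        ] yaw [-2.89115515]
plate [432.18547539 319.6145047   16.        ] [411.47377531 162.96017606  16.        ] -0.13145036433911872
```

View pics/w.png

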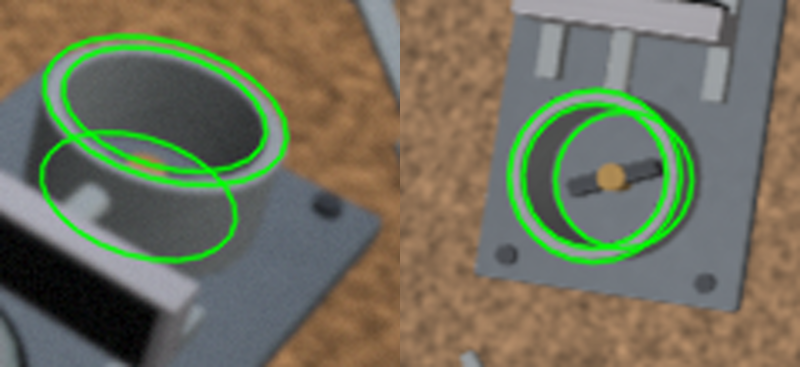

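>>> {"fn": "move_arm", "kwargs": {"targets": [{"x": 5, "y": -2.4, "wz": -0.06}, {"x": 10, "y": -4.8, "wz": -0.12}, {"x": 15, "y": -7.2, "wz": -0.18}, {"x": 20, "y": -9.7, "wz": -0.23}, {"x": 25, "y": -12.1, "wz": -0.29}, {"x": 30, "y": -14.5, "wz": -0.35}, {"x": 35, "y": -16.9, "wz": -0.41}, {"x": 40, "y": -19.3, "wz": -0.46}, {"x": 45.8, "y": -22.1, "wz": -0.521}, {"x": 45.8, "y": -22.1, "wz": -0.521}, {"x": 45.8, "y": -22.1, "wz": -0.521}, {"x": 45.8, "y": -22.1, "wz": -0.521}], "claw": 8.5, "squeeze": 80}}

```text
invalid input
```

```bash
cat > look.py <<'E'
import sys
from h import *
from workcell import status
n=sys.argv[1]; s=status.state()
print({k:np.round(s[k],3) for k in("clock","joint_positions","tcp_pos","orientation","ft_force","moment","finger_gap")})
cal=cams.get_calibration("wrist"); im=cams.read_camera("wrist"); cv2.imwrite(f"pics/{n}.png",im[:,:,::-1])
np.save(f"cal_{n}.npy",cal,allow_pickle=True)
E
python3 look.py w1
python3 - <<'E'
from h import *
cal=np.load("cal_w1.npy",allow_pickle=True).item(); im=cv2.imread("pics/w1.png")
for p in T(crank(0),577.4,-360.8,0,.796):
    h=cv2.convexHull(np.round(proj(cal,p)).astype(np.int32)); cv2.polylines(im,[h],True,(0,255,0),1)
cv2.imwrite("pics/w1o.png",im)
E
```

```text
{'clock': np.float64(0.6), 'joint_positions': array([ 1.202,  0.591,  0.048,  1.609, -0.033,  0.943, -0.034]), 'tcp_pos': array([ 196.731, -697.792,  242.323]), 'orientation': array([3.142, 0.   , 0.275]), 'ft_force': array([ 0.612,  0.236, -0.923]), 'moment': array([0.008, 0.023, 0.019]), 'finger_gap': np.float64(0.998)}
```

View pics/w1o.png

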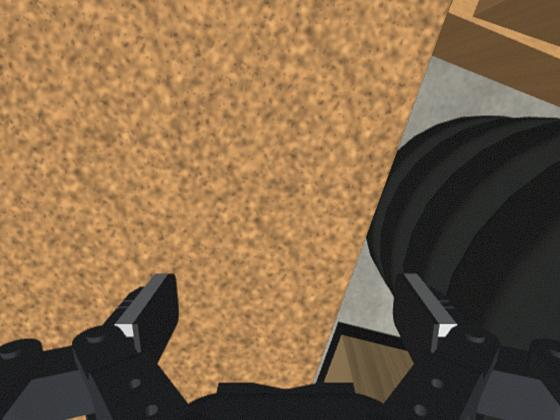

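>>> {"fn": "move_arm", "kwargs": {"targets": [{"x": 5, "y": -2.4, "z": 0, "wx": 0, "wy": 0, "wz": -0.06}, {"x": 10, "y": -4.8, "z": 0, "wx": 0, "wy": 0, "wz": -0.12}, {"x": 15, "y": -7.2, "z": 0, "wx": 0, "wy": 0, "wz": -0.18}, {"x": 20, "y": -9.7, "z": 0, "wx": 0, "wy": 0, "wz": -0.23}, {"x": 25, "y": -12.1, "z": 0, "wx": 0, "wy": 0, "wz": -0.29}, {"x": 30, "y": -14.5, "z": 0, "wx": 0, "wy": 0, "wz": -0.35}, {"x": 35, "y": -16.9, "z": 0, "wx": 0, "wy": 0, "wz": -0.41}, {"x": 40, "y": -19.3, "z": 0, "wx": 0, "wy": 0, "wz": -0.46}, {"x": 45.8, "y": -22.1, "z": 0, "wx": 0, "wy": 0, "wz": -0.521}, {"x": 45.8, "y": -22.1, "z": 0, "wx": 0, "wy": 0, "wz": -0.521}, {"x": 45.8, "y": -22.1, "z": 0, "wx": 0, "wy": 0, "wz": -0.521}, {"x": 45.8, "y": -22.1, "z": 0, "wx": 0, "wy": 0, "wz": -0.521}], "claw": 8.5, "squeeze": 80}}

```text
clock: 2.15
tcp_pos: [575.8, -363.0, 242.2]
orientation: [-3.141, 0.002, 0.792]
ft_force: [-0.4, -0.4, 0.2]
finger_gap: 0.992
```

```bash
python3 look.py w1
python3 - <<'E'
from h import *
cal=np.load("cal_w1.npy",allow_pickle=True).item(); im=cv2.imread("pics/w1.png")
for p in T(crank(0),577.4,-360.8,0,.796):
    h=cv2.convexHull(np.round(proj(cal,p)).astype(np.int32)); cv2.polylines(im,[h],True,(0,255,0),1)
cv2.imwrite("pics/w1o.png",im)
E
```

```text
{'clock': np.float64(2.15), 'joint_positions': array([ 0.575,  0.537, -0.118,  1.711,  0.079,  0.899, -0.354]), 'tcp_pos': array([ 575.768, -362.954,  242.164]), 'orientation': array([-3.141e+00,  2.000e-03,  7.920e-01]), 'ft_force': array([-0.434, -0.444,  0.193]), 'moment': array([-0.055,  0.003, -0.016]), 'finger_gap': np.float64(0.992)}
```

View pics/w1o.png

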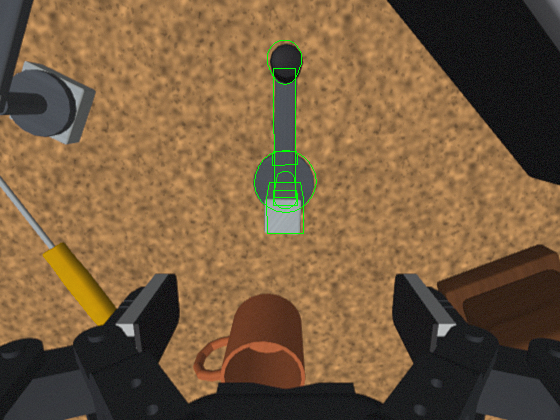

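The boss at (284,213) in the wrist picture lies inside the projected model, so I'm going down to it.

>>> {"fn": "move_arm", "kwargs": {"targets": [{"x": 0, "y": 0, "z": 2.5, "wx": 0, "wy": 0, "wz": 0}, {"x": 0, "y": 0, "z": 5, "wx": 0, "wy": 0, "wz": 0}, {"x": 0, "y": 0, "z": 7.5, "wx": 0, "wy": 0, "wz": 0}, {"x": 0, "y": 0, "z": 10, "wx": 0, "wy": 0, "wz": 0}, {"x": 0, "y": 0, "z": 12, "wx": 0, "wy": 0, "wz": 0}, {"x": 0, "y": 0, "z": 12.8, "wx": 0, "wy": 0, "wz": 0}, {"x": 0, "y": 0, "z": 12.8, "wx": 0, "wy": 0, "wz": 0}, {"x": 0, "y": 0, "z": 12.8, "wx": 0, "wy": 0, "wz": 0}, {"x": 0, "y": 0, "z": 12.8, "wx": 0, "wy": 0, "wz": 0}]}}

```text
clock: 3.32
tcp_pos: [578.2, -361.1, 115.3]
orientation: [3.14, -0.0, 0.796]
ft_force: [-0.3, -0.1, -0.3]
finger_gap: 0.994
```

```bash
python3 look.py w2
```

```text
{'clock': np.float64(3.325), 'joint_positions': array([ 0.562,  0.683, -0.105,  1.792,  0.107,  0.67 , -0.378]), 'tcp_pos': array([ 578.196, -361.107,  115.284]), 'orientation': array([ 3.14 , -0.   ,  0.796]), 'ft_force': array([-0.305, -0.065, -0.303]), 'moment': array([-0.025, -0.029, -0.084]), 'finger_gap': np.float64(0.994)}
```

View pics/w2.png

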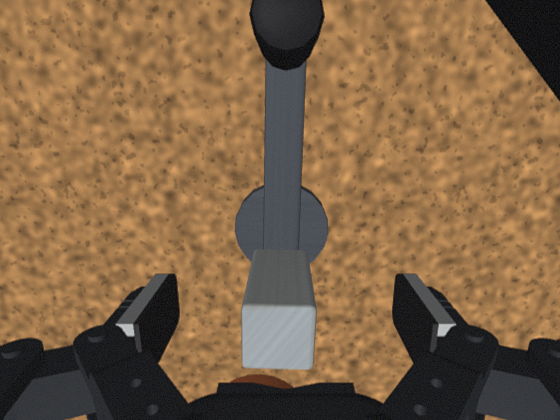

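The boss stands between the pads (243–315 against pads at 178 and 393). Closing.

>>> {"fn": "move_arm", "kwargs": {"targets": [{"x": 0, "y": 0, "z": 0, "wx": 0, "wy": 0, "wz": 0}, {"x": 0, "y": 0, "z": 0, "wx": 0, "wy": 0, "wz": 0}, {"x": 0, "y": 0, "z": 0, "wx": 0, "wy": 0, "wz": 0}, {"x": 0, "y": 0, "z": 0, "wx": 0, "wy": 0, "wz": 0}, {"x": 0, "y": 0, "z": 0, "wx": 0, "wy": 0, "wz": 0}, {"x": 0, "y": 0, "z": 0, "wx": 0, "wy": 0, "wz": 0}, {"x": 0, "y": 0, "z": 0, "wx": 0, "wy": 0, "wz": 0}, {"x": 0, "y": 0, "z": 0, "wx": 0, "wy": 0, "wz": 0}], "claw": 0, "squeeze": 80}}

```text
clock: 4.38
tcp_pos: [577.4, -360.6, 114.4]
orientation: [-3.141, 0.0, 0.796]
ft_force: [-2.7, 1.2, 4.2]
finger_gap: 0.269
```

>>> {"fn": "move_arm", "kwargs": {"targets": [{"x": 0, "y": 0, "z": -1, "wx": 0, "wy": 0, "wz": 0}, {"x": 0, "y": 0, "z": -3, "wx": 0, "wy": 0, "wz": 0}, {"x": 0, "y": 0, "z": -6, "wx": 0, "wy": 0, "wz": 0}, {"x": 0, "y": 0, "z": -9, "wx": 0, "wy": 0, "wz": 0}, {"x": 0, "y": 0, "z": -12, "wx": 0, "wy": 0, "wz": 0}, {"x": 0, "y": 0, "z": -15, "wx": 0, "wy": 0, "wz": 0}, {"x": 0, "y": 0, "z": -17, "wx": 0, "wy": 0, "wz": 0}, {"x": 0, "y": 0, "z": -18, "wx": 0, "wy": 0, "wz": 0}, {"x": 0, "y": 0, "z": -18, "wx": 0, "wy": 0, "wz": 0}, {"x": 0, "y": 0, "z": -18, "wx": 0, "wy": 0, "wz": 0}]}}

```text
clock: 5.62
tcp_pos: [576.8, -360.5, 293.1]
orientation: [-3.139, 0.001, 0.796]
ft_force: [0.7, -0.0, -5.2]
finger_gap: 0.275
```

```bash
python3 look.py w3
python3 - <<'E'
from h import *
for n in ("scene","top"):
  im=cams.read_camera(n)[:,:,::-1].copy(); cv2.imwrite(f"pics/{n}3.png",im)
  for p in T(crank(0),577.4,-360.8,180,.796):
    h=cv2.convexHull(np.round(proj(cams.get_calibration(n),p)).astype(np.int32)); cv2.polylines(im,[h],True,(0,255,0),1)
  cv2.imwrite(f"/tmp/{n}.png",im)
cv2.imwrite("pics/l3.png",np.hstack([cv2.imread("/tmp/scene.png")[:300,50:350],cv2.imread("/tmp/top.png")[:300,250:550]]))
E
```

```text
{'clock': np.float64(5.625), 'joint_positions': array([ 0.576,  0.489, -0.124,  1.663,  0.069,  0.997, -0.346]), 'tcp_pos': array([ 576.806, -360.464,  293.101]), 'orientation': array([-3.139e+00,  1.000e-03,  7.960e-01]), 'ft_force': array([ 0.702, -0.02 , -5.234]), 'moment': array([0.007, 0.025, 0.018]), 'finger_gap': np.float64(0.275)}
```

View pics/l3.png

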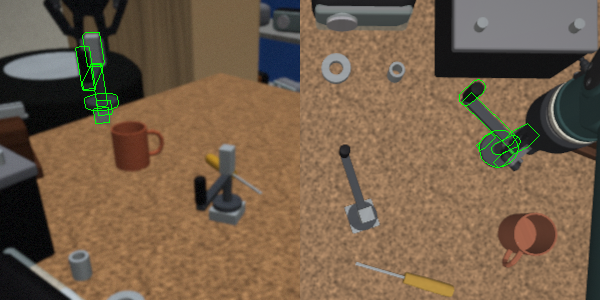

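View pics/w3.png

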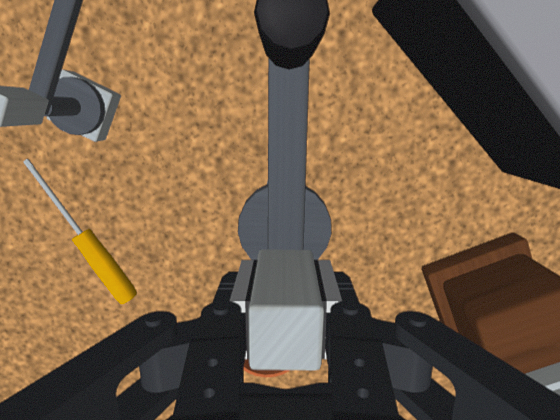

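It's held upright on the tool axis. Now I'll carry it to the well, turning it about half a turn so the later clockwise turn stays within the wrist's range.

>>> {"fn": "move_arm", "kwargs": {"targets": [{"x": 1.1, "y": -1.4, "z": 0, "wx": 0, "wy": 0, "wz": -0.08}, {"x": 3.2, "y": -4.2, "z": 0, "wx": 0, "wy": 0, "wz": -0.23}, {"x": 5.4, "y": -7.1, "z": 0, "wx": 0, "wy": 0, "wz": -0.38}, {"x": 7.5, "y": -9.9, "z": 0, "wx": 0, "wy": 0, "wz": -0.53}, {"x": 9.6, "y": -12.7, "z": 0, "wx": 0, "wy": 0, "wz": -0.69}, {"x": 11.8, "y": -15.5, "z": 0, "wx": 0, "wy": 0, "wz": -0.84}, {"x": 13.9, "y": -18.3, "z": 0, "wx": 0, "wy": 0, "wz": -0.99}, {"x": 16.1, "y": -21.2, "z": 0, "wx": 0, "wy": 0, "wz": -1.14}, {"x": 18.2, "y": -24, "z": 0, "wx": 0, "wy": 0, "wz": -1.3}, {"x": 20.3, "y": -26.8, "z": 0, "wx": 0, "wy": 0, "wz": -1.45}, {"x": 22.5, "y": -29.6, "z": 0, "wx": 0, "wy": 0, "wz": -1.6}, {"x": 24.6, "y": -32.4, "z": 0, "wx": 0, "wy": 0, "wz": -1.76}, {"x": 26.8, "y": -35.3, "z": 0, "wx": 0, "wy": 0, "wz": -1.91}, {"x": 28.9, "y": -38.1, "z": 0, "wx": 0, "wy": 0, "wz": -2.06}, {"x": 31, "y": -40.9, "z": 0, "wx": 0, "wy": 0, "wz": -2.21}, {"x": 33.2, "y": -43.7, "z": 0, "wx": 0, "wy": 0, "wz": -2.37}, {"x": 35.3, "y": -46.5, "z": 0, "wx": 0, "wy": 0, "wz": -2.52}, {"x": 36.4, "y": -47.95, "z": 0, "wx": 0, "wy": 0, "wz": -2.595}, {"x": 36.4, "y": -47.95, "z": 0, "wx": 0, "wy": 0, "wz": -2.595}, {"x": 36.4, "y": -47.95, "z": 0, "wx": 0, "wy": 0, "wz": -2.595}]}}

```text
clock: 8.28
tcp_pos: [490.2, 232.6, 293.8]
orientation: [-3.139, -0.001, -2.896]
ft_force: [0.3, -0.1, -3.9]
finger_gap: 0.275
```

```bash
cat > look2.py <<'E'
import sys
from h import *
x,y,z,yaw=map(float,sys.argv[2:6])
for n in ("scene","top"):
  im=cams.read_camera(n)[:,:,::-1].copy(); cv2.imwrite(f"pics/{n}_{sys.argv[1]}.png",im)
  cal=cams.get_calibration(n)
  for p in T(crank(0),x,y,z,yaw):
    h=cv2.convexHull(np.round(proj(cal,p)).astype(np.int32)); cv2.polylines(im,[h],True,(0,255,0),1)
  cv2.polylines(im,[np.round(proj(cal,cyl(0,49,66,66)+[489.4,234.6,0])).astype(np.int32)],True,(0,0,255),1)
  cv2.imwrite(f"/tmp/{n}.png",im)
cv2.imwrite(f"pics/{sys.argv[1]}.png",cv2.resize(np.hstack([cv2.imread("/tmp/scene.png")[90:390,340:560],cv2.imread("/tmp/top.png")[60:360,0:220]]),(800,545)))
E
python3 look.py w4; python3 look2.py l4 489.4 234.6 180 3.39
```

```text
{'clock': np.float64(8.275), 'joint_positions': array([ 0.134,  0.417, -0.878,  1.941,  0.391,  0.964,  0.886]), 'tcp_pos': array([490.15 , 232.639, 293.785]), 'orientation': array([-3.139e+00, -1.000e-03, -2.896e+00]), 'ft_force': array([ 0.25 , -0.124, -3.915]), 'moment': array([-0.039, -0.067, -0.016]), 'finger_gap': np.float64(0.275)}
```

View pics/l4.png

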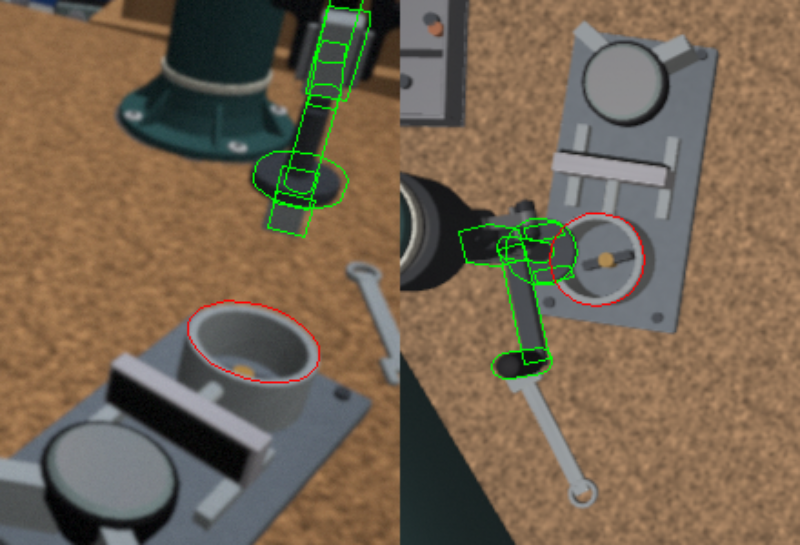

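View pics/w4.png

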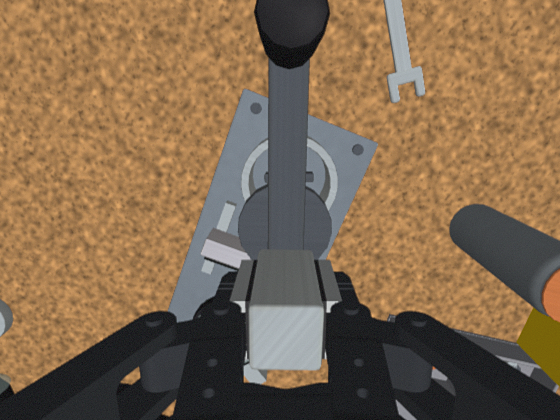

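>>> {"fn": "move_arm", "kwargs": {"targets": [{"x": 0, "y": 0, "z": 2, "wx": 0, "wy": 0, "wz": 0}, {"x": 0, "y": 0, "z": 4, "wx": 0, "wy": 0, "wz": 0}, {"x": 0, "y": 0, "z": 6, "wx": 0, "wy": 0, "wz": 0}, {"x": 0, "y": 0, "z": 8, "wx": 0, "wy": 0, "wz": 0}, {"x": 0, "y": 0, "z": 9, "wx": 0, "wy": 0, "wz": 0}, {"x": 0, "y": 0, "z": 9, "wx": 0, "wy": 0, "wz": 0}, {"x": 0, "y": 0, "z": 9, "wx": 0, "wy": 0, "wz": 0}, {"x": 0, "y": 0, "z": 9, "wx": 0, "wy": 0, "wz": 0}, {"x": 0, "y": 0, "z": 9, "wx": 0, "wy": 0, "wz": 0}]}}

```text
clock: 9.55
tcp_pos: [490.0, 234.9, 204.8]
orientation: [3.141, 0.001, -2.893]
ft_force: [-0.1, 0.3, -4.5]
finger_gap: 0.268
```

```bash
python3 look.py w5; python3 look2.py l5 489.4 234.6 90 3.39
python3 - <<'E'
from h import *
cal=np.load("cal_w5.npy",allow_pickle=True).item(); im=cv2.imread("pics/w5.png")
for r,z in((49,66),(41,66)):
  p=proj(cal,cyl(0,r,z,z)+[489.4,234.6,0])[::2]; cv2.polylines(im,[np.round(p*16).astype(np.int32)],True,(0,255,0),1,cv2.LINE_AA,4)
h=proj(cal,T([box(-5,5,-27,27,34,34)],489.4,234.6,0,.25)[0]); cv2.polylines(im,[cv2.convexHull(np.round(h).astype(np.int32))],True,(0,0,255),1)
cv2.imwrite("pics/w5o.png",im)
E
```

```text
{'clock': np.float64(9.55), 'joint_positions': array([ 0.051,  0.523, -0.795,  2.028,  0.522,  0.799,  0.767]), 'tcp_pos': array([490.001, 234.911, 204.846]), 'orientation': array([ 3.141e+00,  1.000e-03, -2.893e+00]), 'ft_force': array([-0.076,  0.345, -4.453]), 'moment': array([ 0.005, -0.046,  0.024]), 'finger_gap': np.float64(0.268)}
```

View pics/l5.png

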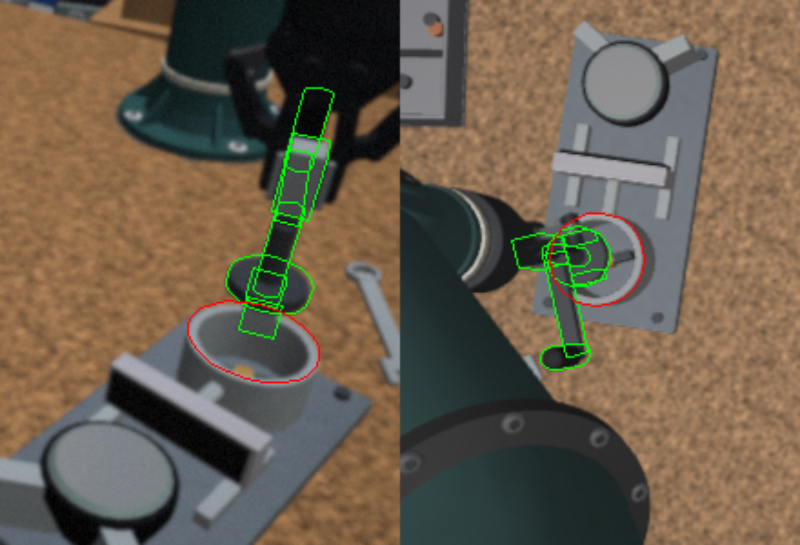

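View pics/w5o.png

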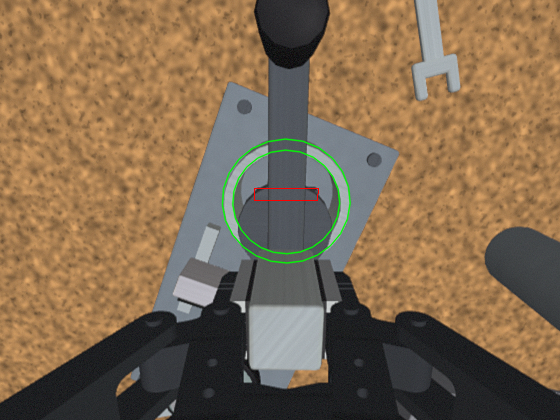

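The projected rim (286,201) lies on the collar in the wrist picture, and the prongs are lined up with the bar. Lowering.

>>> {"fn": "move_arm", "kwargs": {"targets": [{"x": 0, "y": 0, "z": 1, "wx": 0, "wy": 0, "wz": 0}, {"x": 0, "y": 0, "z": 2, "wx": 0, "wy": 0, "wz": 0}, {"x": 0, "y": 0, "z": 3, "wx": 0, "wy": 0, "wz": 0}, {"x": 0, "y": 0, "z": 4, "wx": 0, "wy": 0, "wz": 0}, {"x": 0, "y": 0, "z": 5, "wx": 0, "wy": 0, "wz": 0}, {"x": 0, "y": 0, "z": 5.5, "wx": 0, "wy": 0, "wz": 0}, {"x": 0, "y": 0, "z": 6, "wx": 0, "wy": 0, "wz": 0}, {"x": 0, "y": 0, "z": 6.5, "wx": 0, "wy": 0, "wz": 0}, {"x": 0, "y": 0, "z": 6.9, "wx": 0, "wy": 0, "wz": 0}, {"x": 0, "y": 0, "z": 6.9, "wx": 0, "wy": 0, "wz": 0}, {"x": 0, "y": 0, "z": 6.9, "wx": 0, "wy": 0, "wz": 0}]}}

```text
clock: 11.08
tcp_pos: [489.8, 234.8, 135.4]
orientation: [3.142, 0.0, -2.892]
ft_force: [0.0, 1.0, -4.4]
finger_gap: 0.273
```

>>> {"fn": "move_arm", "kwargs": {"targets": [{"x": 0, "y": 0, "z": 0.2, "wx": 0, "wy": 0, "wz": 0}, {"x": 0, "y": 0, "z": 0.4, "wx": 0, "wy": 0, "wz": 0}, {"x": 0, "y": 0, "z": 0.5, "wx": 0, "wy": 0, "wz": 0}, {"x": 0, "y": 0, "z": 0.5, "wx": 0, "wy": 0, "wz": 0}, {"x": 0, "y": 0, "z": 0.5, "wx": 0, "wy": 0, "wz": 0}, {"x": 0, "y": 0, "z": 0.5, "wx": 0, "wy": 0, "wz": 0}]}}

```text
clock: 11.82
tcp_pos: [489.7, 234.7, 130.4]
orientation: [-3.141, 0.0, -2.892]
ft_force: [0.0, 0.1, -0.9]
finger_gap: 0.272
```

```bash
python3 look.py w6; python3 look2.py l6 489.6 234.8 16 3.39
```

```text
{'clock': np.float64(11.825), 'joint_positions': array([-0.029,  0.619, -0.696,  2.081,  0.647,  0.666,  0.657]), 'tcp_pos': array([489.712, 234.708, 130.432]), 'orientation': array([-3.141,  0.   , -2.892]), 'ft_force': array([ 0.017,  0.099, -0.919]), 'moment': array([-0.193,  0.136,  0.028]), 'finger_gap': np.float64(0.272)}
```

View pics/l6.png

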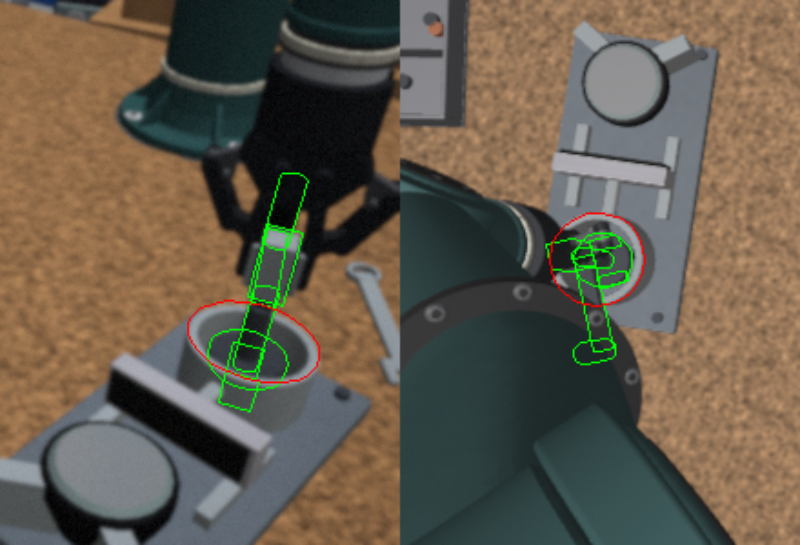

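The weight has come off the wrist (fz from −4.4 to −0.9) at TCP z 130.4, so the crank is seated. If it were resting on the bar it would be 18 mm higher. Now I'll turn it clockwise.

>>> {"fn": "move_arm", "kwargs": {"targets": [{"x": 0, "y": 0, "z": 0.1, "wx": 0, "wy": 0, "wz": 0.05}, {"x": 0, "y": 0, "z": 0.1, "wx": 0, "wy": 0, "wz": 0.15}, {"x": 0, "y": 0, "z": 0.1, "wx": 0, "wy": 0, "wz": 0.25}, {"x": 0, "y": 0, "z": 0.1, "wx": 0, "wy": 0, "wz": 0.35}, {"x": 0, "y": 0, "z": 0.1, "wx": 0, "wy": 0, "wz": 0.45}, {"x": 0, "y": 0, "z": 0.1, "wx": 0, "wy": 0, "wz": 0.55}, {"x": 0, "y": 0, "z": 0.1, "wx": 0, "wy": 0, "wz": 0.65}, {"x": 0, "y": 0, "z": 0.1, "wx": 0, "wy": 0, "wz": 0.75}, {"x": 0, "y": 0, "z": 0.1, "wx": 0, "wy": 0, "wz": 0.85}, {"x": 0, "y": 0, "z": 0.1, "wx": 0, "wy": 0, "wz": 0.95}, {"x": 0, "y": 0, "z": 0.1, "wx": 0, "wy": 0, "wz": 1.05}, {"x": 0, "y": 0, "z": 0.1, "wx": 0, "wy": 0, "wz": 1.05}, {"x": 0, "y": 0, "z": 0.1, "wx": 0, "wy": 0, "wz": 1.05}]}}

```text
clock: 13.6
tcp_pos: [491.2, 236.5, 130.3]
orientation: [3.137, 0.0, 2.342]
ft_force: [0.5, 0.4, 5.2]
finger_gap: 0.268
```

```bash
python3 look.py w7; python3 look2.py l7 489.6 234.8 16 2.34
```

```text
{'clock': np.float64(13.6), 'joint_positions': array([-0.226,  0.558, -0.415,  2.088,  0.406,  0.568, -0.159]), 'tcp_pos': array([491.158, 236.509, 130.321]), 'orientation': array([3.137, 0.   , 2.342]), 'ft_force': array([0.482, 0.364, 5.202]), 'moment': array([ 0.453, -0.298, -0.009]), 'finger_gap': np.float64(0.268)}
```

View pics/l7.png

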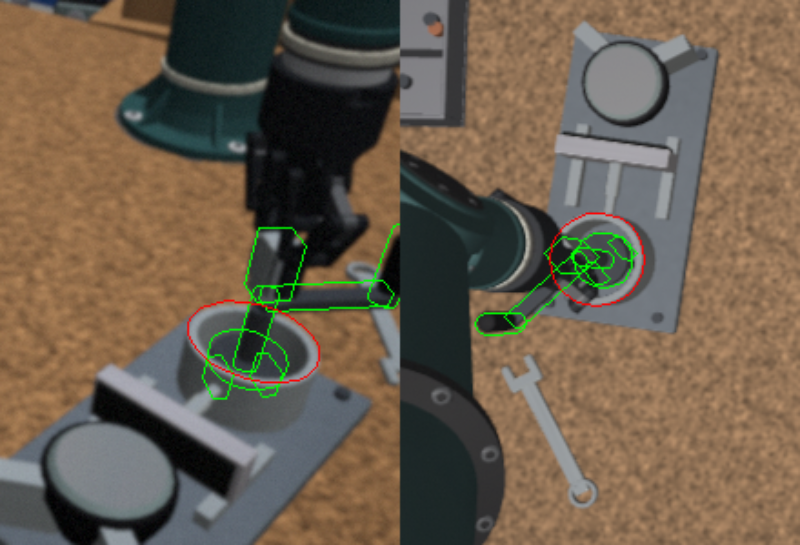

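View pics/w7.png

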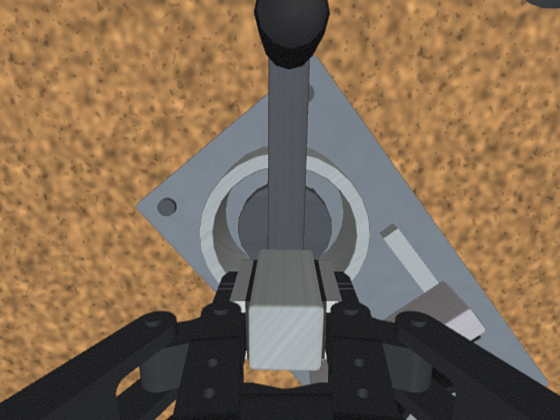

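The jaw bar has moved toward the lamp, up by about 15 px in the scaled top view, with the crank still seated. I'll keep turning in small steps and watch the moment.

>>> {"fn": "move_arm", "kwargs": {"targets": [{"x": 0, "y": 0, "z": 0, "wx": 0, "wy": 0, "wz": 0.06}, {"x": 0, "y": 0, "z": 0, "wx": 0, "wy": 0, "wz": 0.12}, {"x": 0, "y": 0, "z": 0, "wx": 0, "wy": 0, "wz": 0.18}, {"x": 0, "y": 0, "z": 0, "wx": 0, "wy": 0, "wz": 0.24}, {"x": 0, "y": 0, "z": 0, "wx": 0, "wy": 0, "wz": 0.3}, {"x": 0, "y": 0, "z": 0, "wx": 0, "wy": 0, "wz": 0.3}, {"x": 0, "y": 0, "z": 0, "wx": 0, "wy": 0, "wz": 0.3}]}}

```text
clock: 14.62
tcp_pos: [491.3, 236.5, 130.4]
orientation: [3.137, -0.001, 2.043]
ft_force: [0.6, 1.4, 4.7]
finger_gap: 0.272
```

```bash
python3 look.py w8
```

```text
{'clock': np.float64(14.625), 'joint_positions': array([-0.286,  0.547, -0.332,  2.09 ,  0.33 ,  0.549, -0.384]), 'tcp_pos': array([491.287, 236.462, 130.354]), 'orientation': array([ 3.137e+00, -1.000e-03,  2.043e+00]), 'ft_force': array([0.625, 1.44 , 4.72 ]), 'moment': array([ 0.307, -0.397,  0.032]), 'finger_gap': np.float64(0.272)}
```

>>> {"fn": "move_arm", "kwargs": {"targets": [{"x": 0, "y": 0, "z": 0, "wx": 0, "wy": 0, "wz": 0.04}, {"x": 0, "y": 0, "z": 0, "wx": 0, "wy": 0, "wz": 0.08}, {"x": 0, "y": 0, "z": 0, "wx": 0, "wy": 0, "wz": 0.12}, {"x": 0, "y": 0, "z": 0, "wx": 0, "wy": 0, "wz": 0.15}, {"x": 0, "y": 0, "z": 0, "wx": 0, "wy": 0, "wz": 0.15}]}}

```text
clock: 15.3
tcp_pos: [491.2, 236.2, 130.3]
orientation: [3.137, -0.0, 1.899]
ft_force: [1.3, 0.5, 5.7]
finger_gap: 0.272
```

```bash
python3 look.py w9; python3 look2.py l9 489.6 234.8 16 1.89
```

```text
{'clock': np.float64(15.3), 'joint_positions': array([-0.317,  0.542, -0.291,  2.092,  0.293,  0.541, -0.493]), 'tcp_pos': array([491.241, 236.187, 130.275]), 'orientation': array([ 3.137, -0.   ,  1.899]), 'ft_force': array([1.324, 0.479, 5.694]), 'moment': array([ 0.166, -0.453,  0.906]), 'finger_gap': np.float64(0.272)}
```

View pics/l9.png

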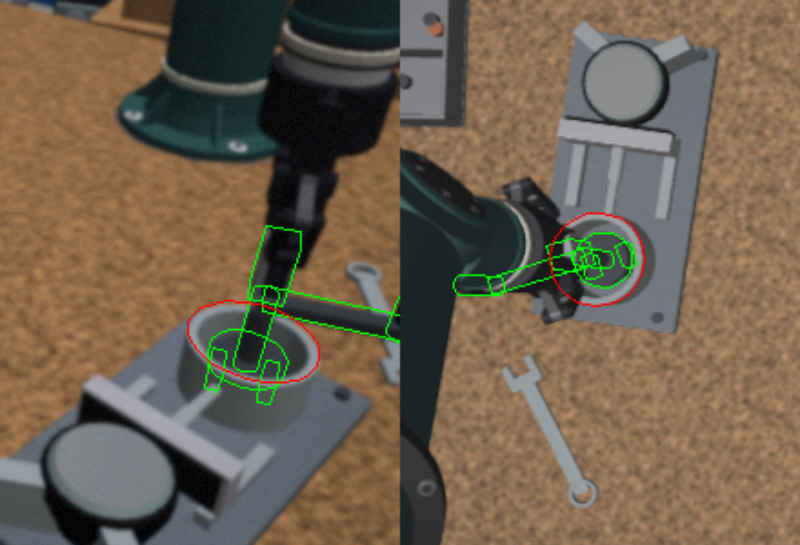

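The moment has jumped to 0.9 N m and the jaw touches the lamp, so the drive is at its stop. I'll ease back slightly, release and rise.

>>> {"fn": "move_arm", "kwargs": {"targets": [{"x": 0, "y": 0, "z": -0.1, "wx": 0, "wy": 0, "wz": -0.05}, {"x": 0, "y": 0, "z": -0.1, "wx": 0, "wy": 0, "wz": -0.05}, {"x": 0, "y": 0, "z": -0.1, "wx": 0, "wy": 0, "wz": -0.05}]}}

```text
clock: 15.82
tcp_pos: [490.8, 235.6, 130.4]
orientation: [3.139, -0.001, 1.941]
ft_force: [2.9, 1.7, -2.7]
finger_gap: 0.275
```

>>> {"fn": "move_arm", "kwargs": {"targets": [{"x": 0, "y": 0, "z": 0, "wx": 0, "wy": 0, "wz": 0}, {"x": 0, "y": 0, "z": 0, "wx": 0, "wy": 0, "wz": 0}, {"x": 0, "y": 0, "z": 0, "wx": 0, "wy": 0, "wz": 0}, {"x": 0, "y": 0, "z": 0, "wx": 0, "wy": 0, "wz": 0}, {"x": 0, "y": 0, "z": 0, "wx": 0, "wy": 0, "wz": 0}, {"x": 0, "y": 0, "z": 0, "wx": 0, "wy": 0, "wz": 0}, {"x": 0, "y": 0, "z": 0, "wx": 0, "wy": 0, "wz": 0}, {"x": 0, "y": 0, "z": 0, "wx": 0, "wy": 0, "wz": 0}], "claw": 8.5}}

```text
clock: 16.82
tcp_pos: [489.7, 234.7, 130.3]
orientation: [-3.142, 0.0, 1.941]
ft_force: [-1.0, -0.2, -0.3]
finger_gap: 0.995
```

>>> {"fn": "move_arm", "kwargs": {"targets": [{"x": 0, "y": 0, "z": -1, "wx": 0, "wy": 0, "wz": 0}, {"x": 0, "y": 0, "z": -3, "wx": 0, "wy": 0, "wz": 0}, {"x": 0, "y": 0, "z": -5, "wx": 0, "wy": 0, "wz": 0}, {"x": 0, "y": 0, "z": -8, "wx": 0, "wy": 0, "wz": 0}, {"x": 0, "y": 0, "z": -11, "wx": 0, "wy": 0, "wz": 0}, {"x": 0, "y": 0, "z": -14, "wx": 0, "wy": 0, "wz": 0}, {"x": 0, "y": 0, "z": -15, "wx": 0, "wy": 0, "wz": 0}, {"x": 0, "y": 0, "z": -15, "wx": 0, "wy": 0, "wz": 0}, {"x": 0, "y": 0, "z": -15, "wx": 0, "wy": 0, "wz": 0}]}}

```text
clock: 17.95
tcp_pos: [488.9, 234.2, 279.1]
orientation: [-3.139, 0.0, 1.941]
ft_force: [-0.5, -1.2, 0.0]
finger_gap: 0.994
```

```bash
python3 look.py w10; python3 look2.py l10 490.5 235.5 16 1.9
```

```text
{'clock': np.float64(17.95), 'joint_positions': array([-0.221,  0.341, -0.395,  1.971,  0.17 ,  0.864, -0.337]), 'tcp_pos': array([488.931, 234.224, 279.134]), 'orientation': array([-3.139,  0.   ,  1.941]), 'ft_force': array([-0.466, -1.162,  0.012]), 'moment': array([0.007, 0.05 , 0.022]), 'finger_gap': np.float64(0.994)}
```

View pics/l10.png

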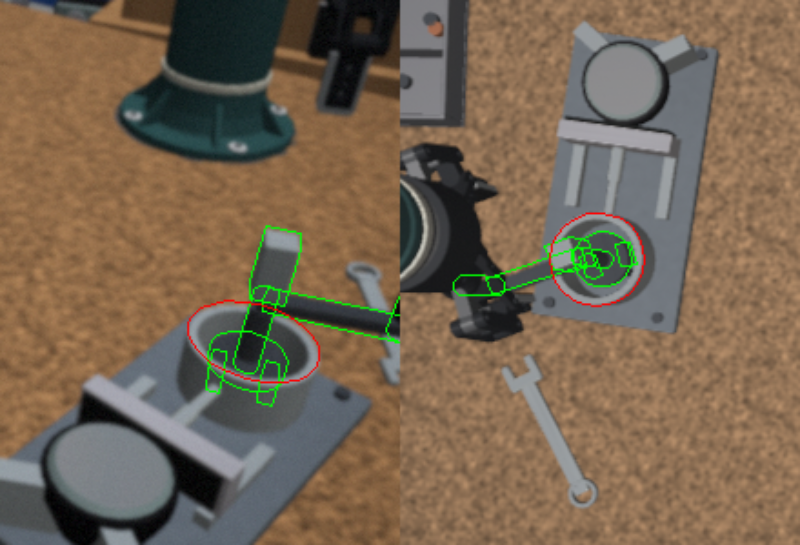

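View pics/w10.png

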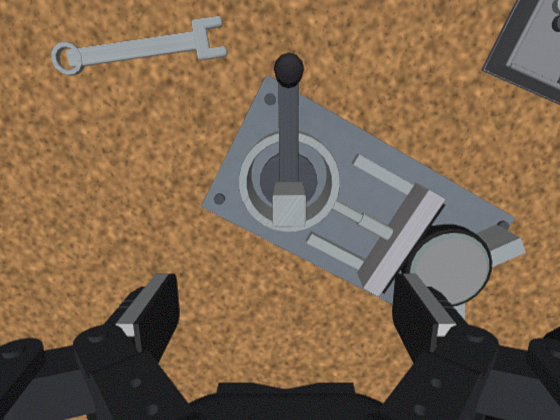

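View pics/top_l10.png

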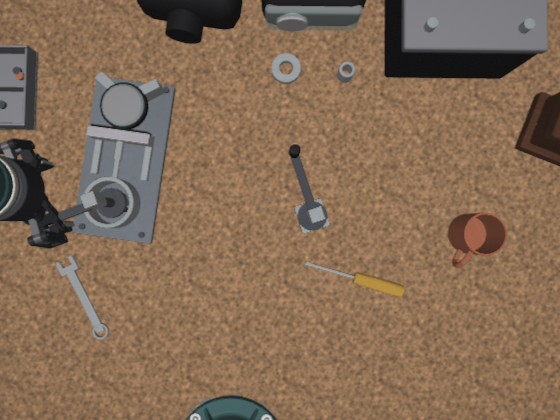

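The crank stands free and upright in the well, with its model outlines matching. The jaw is against the lamp, with the jaw bar at (405,240) and the lamp at (450,265) in the wrist picture. The solid crank is unmoved at (312,213) in the top picture.

```bash
python3 -c "
from workcell import job;print(job.job_done())"
```

```text
the job is handed in; nothing more can be done
None
```

The fog lamp is clamped and the job is handed in, at about 18 s on the clock. It reported no verdict.

- **Seating:** I gripped the two-pronged crank on its boss, lifted it over the solid one and lowered it astride the bar. At tool height 130.4 mm its weight came off the wrist, which puts the prongs about 0.4 mm above the well floor. The tool was about 0.3 mm from the measured drive axis.
- **Turning:** I turned it clockwise by about 1.49 rad, until the moment jumped from 0.03 to 0.9 N m. Less about 0.61 rad of loose play, that puts the drive near its 0.87 rad stop. I could not read the drive angle directly.
- **Release:** I eased back slightly, opened the gripper and rose 150 mm. The wrist force then read about 1 N, which is noise.

**Last pictures:** the crank stands upright in the well and matches its projected model. The jaw is against the lamp after about 35 mm of travel (rough, from pixels), against 38 mm in all. The solid crank is where it stood.

**What went wrong:** the first move call was refused as invalid and went through once every row carried all six numbers. During the turn the tool drifted about 2 mm sideways, well within tolerance.

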